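Move a clamped lens carriage up to its stop and lock it

TASK

On the optical rail, free the lens carriage by turning its clamp knob, slide the carriage along the rail until it sits right up against the low stop block (not towards the fixed lens mount), then turn the knob back until the clamp is fully tight. Leave the other things on the table where they are.

Things in the scene. Friction and masses are not known exactly. Their poses are not given: they have to be found in the camera images.
- rail: black optical rail fixed to the table, 400 mm long along its own y, 70 mm wide (x), 30 mm high. Origin: centre of its underside, on the table. The carriage slides along the rail's y axis, over its centre line.
- carriage: aluminium carriage: block 90 (x) by 70 (y, along the rail) by 25 mm, 30 to 55 mm above the table. Origin: centre of its underside, 30 mm above the table on the rail's centre line; axes as the rail's. An arm on its +x side carries a round black lens holder, 48 mm across, 16 thick, 70 mm from the origin, top 116 mm above the table. Slides with about 2 N when loose; the tight clamp holds about 35 N.
- clamp (a joint): turn of the clamp knob, growing clockwise seen from above: 0 = fully loose, 1.3 rad = fully tight, with end stops; it starts to press at 0.45, stays where left, takes 0.15 to 0.3 N m. The knob is a black bar 70 x 14 mm, 30 high, on a 26 mm round stem. At 1.3 the bar lies across the rail (along the carriage's x); at 0 it is turned 1.3 rad anticlockwise from there, nearly along the rail.
- clamp_grip (a point): point on the knob's vertical axis at mid-height of the bar, 92 mm above the table (the bar spans 76 to 106 mm). The axis stands 20 mm to the -x side of the carriage's origin. Do not use its orientation: take the bar's direction from joint clamp and the rail.
- stop: low stop block screwed to the rail near one end (either end): plain aluminium, 90 (x) by 24 (y, along the rail) by 25 mm, 30 to 55 mm above the table, two dark screw heads 5 mm high on it. Origin: centre of its underside, 30 mm above the table on the rail's centre line; axes as the rail's. When the carriage touches it the two origins are 47 mm apart.
- mount: fixed lens mount near the other end of the rail: the same kind of block with an arm on its +x side that carries a tall square black lens plate, 60 mm wide and 16 mm thick, top 135 mm above the table. Origin as for the stop.
- lens_case: bystander: flat square plastic case 90 x 90 x 42 mm. Origin: centre of its underside.
- cleaner: bystander: white bottle 60 mm across, 140 mm high. Origin: centre of its underside.
- post_base: bystander: steel post on a round foot 60 mm across, 80 mm high. Origin: centre of its underside.
- driver: bystander: screwdriver 170 mm long, lying on the table along its x. Origin: its underside, about mid-length.

How it is judged:
By the outcome, as a careful person would: the job done as asked, in the order asked, and still so for the second after the job is handed in, with the robot touching nothing.
It also fails if it takes over 42 s, if anything falls off the work surface, if the arm or the gripper's body presses on something with over 40 N, if the wrist force passes 120 N, or if a joint passes its speed limit or range.

ROBOT

A 6-joint arm with a two-finger parallel gripper is mounted at the origin on the work surface. World frame = base frame: x ahead of the robot, y to its left, z up, the work surface at z = 0. Lengths are in m, angles in rad, forces in N, time in s.
With the tool pointing down it reaches from about 0.375 to 0.975 m from the base axis. Payload 3.8 kg.
Tool frame: the origin (TCP) lies at the centre of the arm's flange, where the gripper is bolted on; the fingertips stand 173 mm ahead of it and the grasp point (between the pads) lies 155 mm ahead of it (bot.tip_reach is the distance from the TCP to the fingertips, in m); z points along the fingers, y is the line along which they close (so a half turn about z gives the same grasp; the last joint's range is limited). The gripper opens to 85 mm and grips with 20 to 120 N. Pads are 22 mm wide; open, the fingers measure 114 mm over their backs; the gripper's body (76 mm by 85 mm) begins 54 mm behind the grasp point. The pads swing forward as they close: fully open they stand 13 mm farther back than shut.
Start: joints at [-1.266, 0.264, 1.604, -0, 1.274, -0.037], TCP at [0.226, -0.636, 0.405] pointing down, gripper open.
Joint ranges: [-2.63, 2.63], [-0.94, 2.18], [0.31, 2.57], [-1.31, 4.45], [0, 2.66], [-2.55, 2.55]. Speed limits (rad/s): [2.57, 2.57, 3.14, 3.14, 3.14, 3.14].

INTERFACE

Orientations are given as a rotation vector (axis times angle).
In Python, from workcell import bot gives the robot as it stands.
- The arm moves only by the tool drive_tool, never from a script. Its arguments are lists of equal length, an entry for each row: "claw": the finger opening in mm, from 0 to 85.4; "slide": the shift along the world's x, y, z each as a share of 0.5 m, from -1 to 1, a list of three; "yaw": the turn about the world's z as a share of 180 degrees, from -1 to 1. A call has 1 to 8 rows; each row is the pose to reach, as a shift and turn from the pose commanded when the call began, turning the shorter way round; what a row does not reach only later rows make up. A row lasts 1/12 s, in which the tool goes at most 41.7 mm and 7.16 degrees, less where a joint would pass 70% of its speed; a pose out of reach is approached as far as the arm can. A call with a number of a shift or a turn outside -1 to 1 is refused whole. A call with a gripper value outside its range is refused whole. The fingers move at their own pace and stop on an object; "newtons" is the grip in N (left out, the last holds). Time passes only in rows, so rows that repeat a pose let the fingers close. It gives the time, the measured TCP pose, the force, the opening and the grip force at its end, in the units of the state.
- bot.read_state(): the state, without advancing time (a new reading comes with each control period).
- bot.read_camera(name): name is "scene" or "top"; returns a dict with "color" (480x640x3 uint8, red, green, blue), "depth" (480x640 float32, m along the optical axis (not along the pixel's ray), 0 where there is no reading), "mtx" (3x3 intrinsics, pixels), "eye" and "rotation" of the camera in the world. Camera axes: x right, y up, looking along -z (the intrinsics and any distortion apply to the point x, -y, -z); pixel columns grow to the right and rows downward; lengths in m; the calibration is good to about 2 mm. A picture is of the moment at which its call begins.
- bot.finish_job(): hands the job in; it is judged then, once.
The state is a dict: "time": time; "q": joint angles; "joint_vel": joint speeds; "joint_torque": joint torques, N m; "tool_pos": TCP position; "tcp_rot": TCP orientation; "wrist_force": force on the tool from outside, world axes, zero at the start; "torque": the same for the moment, N m; "width": opening from 0.0 (shut) to 1.0 (fully open); "grip_force": force on a finger pad.
Only numpy, scipy, OpenCV 4.12 (cv2) and the standard library are available. Lean on these libraries where they do the work, as an engineer would, in place of code of your own. Each camera call takes 0.05 s, during which the arm holds its last target. There are 200 camera calls.

## Working session

There is one attempt and no reset: what is moved stays moved. The work goes in short steps, Python scripts to look and compute and a tool call to move; the robot and the scene stay as the last step left them, time stands still between calls to the robot, and variables do not carry over. Pictures are saved under pics/ and viewed, at most 10 in all, crops included, and the job is handed in when it is done.

Besides the shell and the picture viewer there is one more tool, called after "Request:" by a JSON object that holds its "op" and its "data", one argument or row to a line. drive_tool: Moves the arm, as the interface text tells. Shift numbers are shares of 0.5 m and turn numbers shares of 180 degrees, none past 1 either way. Its arguments: {"type":"object","properties":{"claw":{"type":"array","items":{"type":"number"}},"slide":{"type":"array","items":{"type":"array","items":{"type":"number"}}},"yaw":{"type":"array","items":{"type":"number"}},"newtons":{"type":"number"}},"required":["claw","slide","yaw"]}

```bash
mkdir -p pics; ls
cat > h.py <<'E'
import numpy as np, cv2
from workcell import bot
def cloud(c):
    d=c["depth"];K=c["mtx"];v,u=np.mgrid[0:480,0:640]
    p=np.stack([(u-K[0,2])/K[0,0]*d,-(v-K[1,2])/K[1,1]*d,-d],-1)
    return p@np.array(c["rotation"]).T+c["eye"]
def save(c,n): cv2.imwrite(f"pics/{n}.png",c["color"][:,:,::-1])
E
python3 - <<'E'
from h import *
for n in("top","scene"):
    c=bot.read_camera(n);save(c,n+"0");np.savez(n+"0",**c);print(n,c["eye"],c["rotation"],c["mtx"],{k:v for k,v in c.items() if k not in("color","depth")}.keys())
print(bot.read_state())
E
```

```text
pics
top [0.32693798 0.01227576 1.24338947] [ 0.13910295 -0.13407346 -1.57776222] [[572.9115394    0.         326.70968536]
 [  0.         572.9115394  235.59486504]
 [  0.           0.           1.        ]] dict_keys(['mtx', 'eye', 'rotation'])
scene [0.93343086 0.30348119 0.88484804] [0.29910649 0.59650238 2.17557494] [[445.62751707   0.         320.56328704]
 [  0.         445.62751707 230.24587266]
 [  0.           0.           1.        ]] dict_keys(['mtx', 'eye', 'rotation'])
{'time': 0.1, 'q': array([-1.26591231e+00,  2.64710645e-01,  1.60525304e+00,  7.22404073e-06,
        1.27370330e+00, -3.69116833e-02]), 'joint_vel': array([ 0.00192442, -0.0018026 , -0.00370832,  0.00082665, -0.00157185,
        0.00082034]), 'joint_torque': array([ 1.47036371e-04, -5.16708076e+01, -3.68591130e+01, -6.90079469e-05,
        6.29885224e-03, -4.58401769e-05]), 'tool_pos': array([ 0.22614519, -0.6356618 ,  0.4034556 ]), 'tcp_rot': array([-3.09380125e+00, -5.33928771e-01,  4.24240807e-04]), 'wrist_force': array([ 1.09993362, -0.74741094, -0.15657276]), 'torque': array([0.06906824, 0.01791382, 0.02855072]), 'grip_force': 0.0, 'width': 0.9968930687010732}
```

View pics/top0.png

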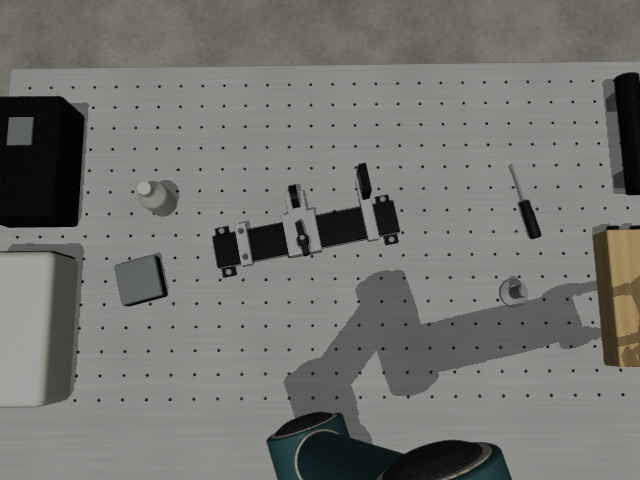

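View pics/scene0.png

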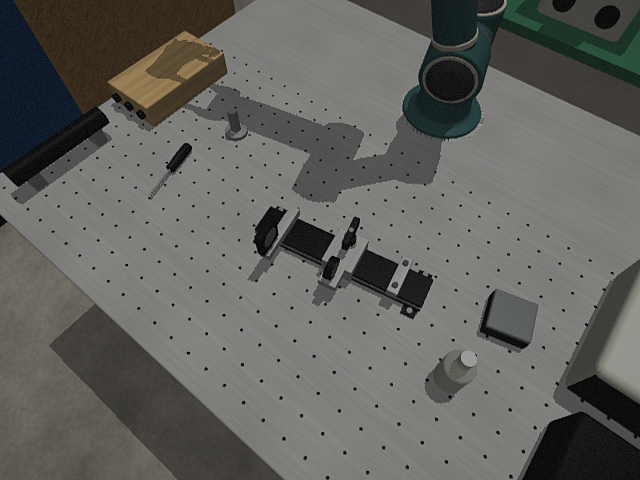

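The top view shows the rail running from (213,247) to (399,215). The stop is at about (244,243), the carriage at (300,230) with its knob at (303,237) lying across the rail (tight), and the mount at (368,210). The scene view agrees. Next I'll measure from the depth.

```bash
cat > h.py <<'E'
import numpy as np, cv2
from scipy.spatial.transform import Rotation as R
from workcell import bot
def cloud(c):
    d=c["depth"];K=c["mtx"];v,u=np.mgrid[0:480,0:640]
    p=np.stack([(u-K[0,2])/K[0,0]*d,-(v-K[1,2])/K[1,1]*d,-d],-1)
    return p@R.from_rotvec(c["rotation"]).as_matrix().T+c["eye"]
def save(c,n): cv2.imwrite(f"pics/{n}.png",c["color"][:,:,::-1])
def rect(p):
    r=cv2.minAreaRect(p[:,:2].astype(np.float32)*1000);return np.round(r[0],1),np.round(r[1],1),round(r[2],2),len(p)
E
python3 - <<'E'
from h import *
for n,(u0,v0,u1,v1) in (("top",(205,150,410,285)),("scene",(240,190,440,325))):
    c=np.load(n+"0.npz");P=cloud(c);g=c["color"].max(-1)
    print(n,"table z",np.median(P[v0:v1,u0:u1,2]))
    m=np.zeros((480,640),bool);m[v0:v1,u0:u1]=1;m&=c["depth"]>0
    z=P[...,2]
    for nm,lo,hi in(("rail",.024,.036),("blk",.05,.0585),("knob",.098,.111),("lens",.111,.12),("plate",.125,.14)):
        mm=(m&(z>lo)&(z<hi)).astype(np.uint8)
        k,l,s,_=cv2.connectedComponentsWithStats(mm)
        if nm=="rail": print(nm,rect(P[mm>0]),np.median(z[mm>0]))
        else:
            for i in range(1,k):
                if s[i,4]>25: print(nm,s[i],rect(P[l==i]),np.median(z[l==i]).round(4), P[l==i].mean(0).round(4))
E
```

```text
top table z 0.0020317125497995026
rail (array([544. ,  60.4]), array([ 86.8, 400.3]), 10.61, 4114) 0.03061779772042872
blk [355 179  24  62 471] (array([593. , -70.8]), array([135.4,  24.5]), 10.85, 471) 0.0554 [ 0.5777 -0.0724  0.0552]
blk [ 281  191   40   66 1190] (array([565.2,  73.6]), array([134.7,  69.7]), 10.62, 1190) 0.0552 [0.5578 0.072  0.0551]
blk [234 223  18  43 402] (array([521., 192.]), array([90.3, 24.3]), 10.88, 402) 0.055 [0.5206 0.1916 0.0549]
knob [290 198  10   9  49] (array([596.6,  79.1]), array([16. , 16.8]), 13.62, 49) 0.1063 [0.595  0.0791 0.1056]
knob [295 221  14  34 235] (array([523.2,  65.5]), array([69.5, 13.9]), 14.22, 235) 0.1062 [0.5231 0.0655 0.1061]
lens [288 186  10  16 102] (array([612.9,  82.7]), array([33.1, 15.5]), 10.83, 102) 0.1148 [0.6127 0.0823 0.115 ]
plate [358 163  14  30 248] (array([639.2, -61.9]), array([59.9, 16.1]), 10.73, 248) 0.1354 [ 0.6381 -0.0617  0.1349]
scene table z -0.00021350192550645408
rail (array([569.3,  65.8]), array([131. , 400.3]), 10.97, 3444) 0.028913306933869676
blk [265 206  35  51 417] (array([593.9, -69.1]),
[... 292 characters left out ...]
35 0.054 ]
knob [342 217  18  29 211] (array([525. ,  66.6]), array([69.4, 14.5]), 14.42, 211) 0.1047 [0.5267 0.0677 0.1045]
knob [256 224  21  25  79] (array([641.2, -53.4]), array([14.3, 59.8]), 87.87, 79) 0.1037 [ 0.646  -0.0534  0.1045]
knob [323 256  17  22 103] (array([614.2,  83.9]), array([43.8, 16.8]), 10.54, 103) 0.1065 [0.6208 0.0868 0.1056]
lens [255 221  22  25  60] (array([640.3, -53.8]), array([14.4, 61. ]), 87.85, 60) 0.116 [ 0.6452 -0.0534  0.1159]
lens [325 257  13  14  91] (array([612.7,  83.6]), array([27.7, 15.7]), 11.67, 91) 0.1135 [0.6133 0.0838 0.1136]
plate [254 215  22  28 252] (array([641. , -61.1]), array([60.4, 17.3]), 10.82, 252) 0.1332 [ 0.6422 -0.0594  0.1328]
```

Both views agree to about 2 mm, and the sizes and heights check out:

| Item | Measured value |
|---|---|
| Knob position | (0.524, 0.066) |
| Bar angle | 14.3° |
| Rail angle | 10.7°, so the clamp is at about 1.24 rad |
| Slide to contact with the stop | about 78 mm along (-0.186, 0.983) |

Moving now.

Request:
{"op": "drive_tool", "data": {
  "claw": [50, 50, 50, 50, 50, 50, 50, 50],
  "slide": [
    [0.26, 0.62, 0],
    [0.26, 0.62, 0],
    [0.26, 0.62, 0],
    [0.26, 0.62, 0],
    [0.26, 0.62, 0],
    [0.26, 0.62, 0],
    [0.26, 0.62, 0],
    [0.26, 0.62, 0]
  ],
  "yaw": [-0.029, -0.029, -0.029, -0.029, -0.029, -0.029, -0.029, -0.029]
}}

```text
time: 0.77
tool_pos: [0.3552, -0.3265, 0.4042]
tcp_rot: [-3.117, -0.392, 0.0]
wrist_force: [0.8, 0.4, 0.3]
width: 0.586
grip_force: 0.0
```

Request:
{"op": "drive_tool", "data": {
  "claw": [50, 50, 50, 50, 50, 50, 50, 50],
  "slide": [
    [0.338, 0.785, 0],
    [0.338, 0.785, 0],
    [0.338, 0.785, 0],
    [0.338, 0.785, 0],
    [0.338, 0.785, 0],
    [0.338, 0.785, 0],
    [0.338, 0.785, 0],
    [0.338, 0.785, 0]
  ],
  "yaw": [0, 0, 0, 0, 0, 0, 0, 0]
}}

```text
time: 1.43
tool_pos: [0.487, -0.0202, 0.4045]
tcp_rot: [3.117, 0.393, -0.0]
wrist_force: [1.0, -1.7, -0.5]
width: 0.589
grip_force: 0.0
```

```bash
python3 -c "
from workcell import bot
s=bot.read_state();print(s['q'],s['tool_pos'],s['tcp_rot'])"
```

```text
[-9.25906419e-02 -9.60828201e-02  1.99289539e+00 -8.23575053e-05
  1.24484735e+00  1.22736185e+00] [ 0.48701277 -0.02022867  0.40447438] [ 3.11684904e+00  3.93025734e-01 -1.29665938e-04]
```

Request:
{"op": "drive_tool", "data": {
  "claw": [50, 50, 50, 50, 50, 50],
  "slide": [
    [0.074, 0.172, -0.16],
    [0.074, 0.172, -0.16],
    [0.074, 0.172, -0.16],
    [0.074, 0.172, -0.16],
    [0.074, 0.172, -0.16],
    [0.074, 0.172, -0.16]
  ],
  "yaw": [0, 0, 0, 0, 0, 0]
}}

```text
time: 1.93
tool_pos: [0.5239, 0.0635, 0.3245]
tcp_rot: [3.116, 0.394, -0.002]
wrist_force: [-0.7, -0.8, -0.5]
width: 0.586
grip_force: 0.0
```

Request:
{"op": "drive_tool", "data": {
  "claw": [50, 50, 50, 50, 50],
  "slide": [
    [0, 0.004, -0.06],
    [0, 0.004, -0.12],
    [0, 0.004, -0.156],
    [0, 0.004, -0.156],
    [0, 0.004, -0.156]
  ],
  "yaw": [0, 0, 0, 0, 0]
}}

```text
time: 2.35
tool_pos: [0.5239, 0.0644, 0.2473]
tcp_rot: [3.117, 0.39, -0.0]
wrist_force: [0.6, 0.0, -0.5]
width: 0.582
grip_force: 0.0
```

Run:
```python
from h import *
s=bot.read_state();print(s['tool_pos'],s['wrist_force'])
c=bot.read_camera("scene");im=cv2.resize(c["color"][170:350,230:470,::-1],(800,600),interpolation=cv2.INTER_CUBIC);cv2.imwrite("pics/g1.png",im)
```

```text
[0.5238981  0.0644256  0.24730921] [ 0.57443895  0.03592529 -0.51366599]
```

View pics/g1.png

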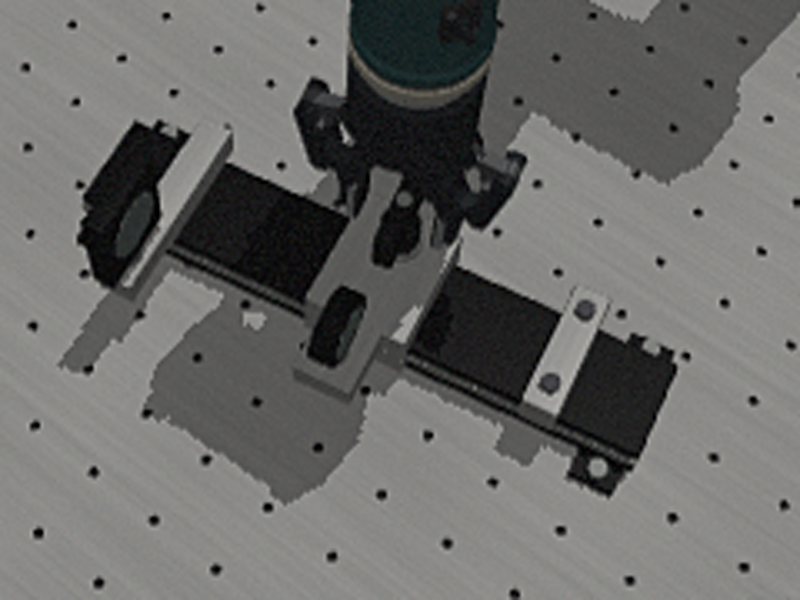

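The fingers straddle the knob bar, which is at (400,225) in the crop, and nothing else is near them. Closing the gripper.

Request:
{"op": "drive_tool", "data": {
  "claw": [0, 0, 0, 0, 0, 0],
  "slide": [
    [0, 0.002, 0],
    [0, 0.002, 0],
    [0, 0.002, 0],
    [0, 0.002, 0],
    [0, 0.002, 0],
    [0, 0.002, 0]
  ],
  "yaw": [0, 0, 0, 0, 0, 0],
  "newtons": 60
}}

```text
time: 2.9
tool_pos: [0.5252, 0.0668, 0.2495]
tcp_rot: [-3.117, -0.393, -0.007]
wrist_force: [-1.5, 0.4, 6.4]
width: 0.242
grip_force: 58.5
```

Request:
{"op": "drive_tool", "data": {
  "claw": [0, 0, 0],
  "slide": [
    [0, 0, 0],
    [0, 0, 0],
    [0, 0, 0]
  ],
  "yaw": [0, 0, 0]
}}

```text
time: 3.15
tool_pos: [0.5252, 0.0668, 0.2495]
tcp_rot: [3.117, 0.393, 0.006]
wrist_force: [-1.7, 0.2, 6.8]
width: 0.238
grip_force: 58.5
```

Run:
```python
from h import *
s=bot.read_state();print(s['tool_pos'],s['wrist_force'],s['torque'])
c=bot.read_camera("scene");im=cv2.resize(c["color"][200:290,290:410,::-1],(800,600),interpolation=cv2.INTER_CUBIC);cv2.imwrite("pics/g2.png",cv2.convertScaleAbs(im,alpha=1.8,beta=20))
```

```text
[0.52516869 0.06678941 0.2495263 ] [-1.73521132  0.23116439  6.80387645] [ 0.08246623  0.33765084 -0.03074339]
```

View pics/g2.png

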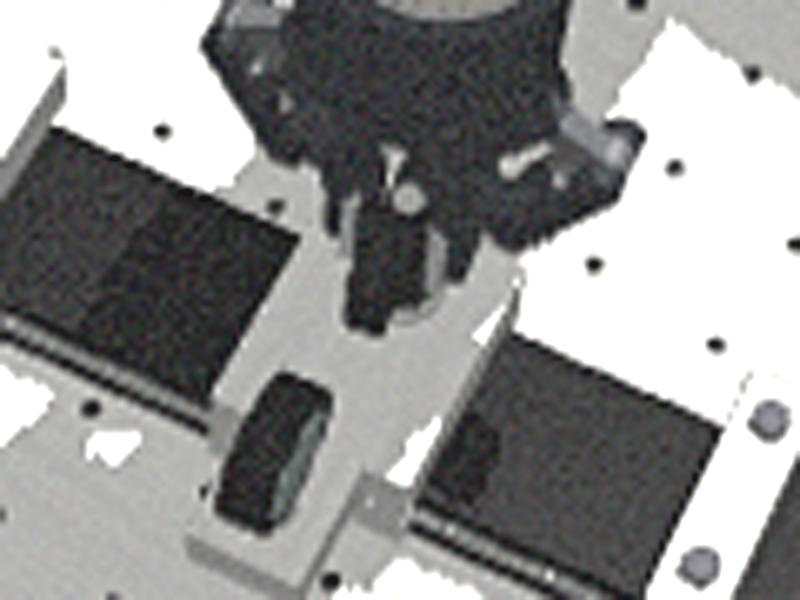

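The pads are on both sides of the bar (crop 350-440, 200-310). However, the opening reads about 20 mm and the tool was pushed up 2 mm, so the tips may be touching the stem. I'll re-grip 6 mm higher.

Request:
{"op": "drive_tool", "data": {
  "claw": [40, 40, 40, 0, 0, 0, 0, 0],
  "slide": [
    [0, 0, 0],
    [0, 0, 0],
    [0, 0, 0.016],
    [0, 0, 0.016],
    [0, 0, 0.016],
    [0, 0, 0.016],
    [0, 0, 0.016],
    [0, 0, 0.016]
  ],
  "yaw": [0, 0, 0, 0, 0, 0, 0, 0]
}}

```text
time: 3.87
tool_pos: [0.5244, 0.0666, 0.2555]
tcp_rot: [3.117, 0.393, 0.002]
wrist_force: [-0.9, 0.5, 5.6]
width: 0.148
grip_force: 60.2
```

The opening now reads about 13 mm, which fits the 14 mm bar. Loosening anticlockwise.

Request:
{"op": "drive_tool", "data": {
  "claw": [0, 0, 0, 0, 0, 0, 0, 0],
  "slide": [
    [0, 0, 0],
    [0, 0, 0],
    [0, 0, 0],
    [0, 0, 0],
    [0, 0, 0],
    [0, 0, 0],
    [0, 0, 0],
    [0, 0, 0]
  ],
  "yaw": [0.025, 0.05, 0.075, 0.1, 0.125, 0.15, 0.175, 0.2]
}}

```text
time: 4.53
tool_pos: [0.5243, 0.0668, 0.2555]
tcp_rot: [-2.84, -1.341, -0.001]
wrist_force: [-0.6, 1.3, 6.6]
width: 0.149
grip_force: 60.4
```

Request:
{"op": "drive_tool", "data": {
  "claw": [0, 0, 0, 0, 0, 0, 0, 0],
  "slide": [
    [0, 0, 0],
    [0, 0, 0],
    [0, 0, 0],
    [0, 0, 0],
    [0, 0, 0],
    [0, 0, 0],
    [0, 0, 0],
    [0, 0, 0]
  ],
  "yaw": [0.025, 0.05, 0.075, 0.1, 0.125, 0.15, 0.175, 0.18]
}}

```text
time: 5.2
tool_pos: [0.524, 0.0669, 0.2554]
tcp_rot: [-2.354, -2.08, -0.001]
wrist_force: [-2.8, 1.9, 6.3]
width: 0.15
grip_force: 60.5
```

Run:
```python
from h import *
s=bot.read_state();print(s['tool_pos'],s['tcp_rot'],s['wrist_force'],s['torque'],s['q'])
c=bot.read_camera("scene");im=cv2.resize(c["color"][170:350,230:470,::-1],(800,600),interpolation=cv2.INTER_CUBIC);cv2.imwrite("pics/g3.png",cv2.convertScaleAbs(im,alpha=1.8,beta=20))
```

```text
[0.52403979 0.06686773 0.25543593] [-2.35378465e+00 -2.07966668e+00 -6.26980487e-04] [-2.79783781  1.93093517  6.33510839] [ 0.19899459  0.36622638 -0.20211146] [7.95043918e-02 1.31913372e-01 2.05778417e+00 9.64371891e-04
 9.51985993e-01 2.02446692e-01]
```

View pics/g3.png

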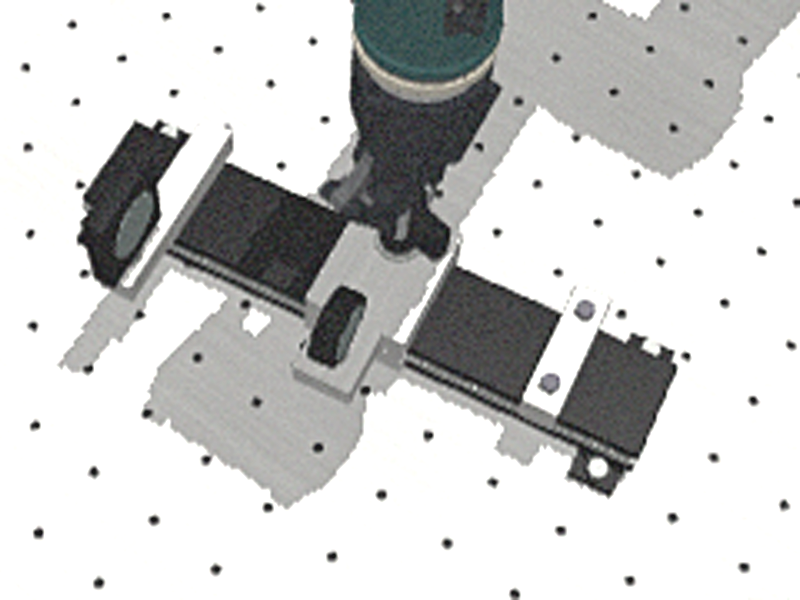

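The bar now lies along the rail (crop 390-445, 235), so the clamp is at about 0.04 rad, which is loose. Sliding 72 mm towards the stop.

Request:
{"op": "drive_tool", "data": {
  "claw": [0, 0, 0, 0, 0, 0, 0, 0],
  "slide": [
    [-0.003, 0.016, 0],
    [-0.0065, 0.034, 0],
    [-0.01, 0.052, 0],
    [-0.0135, 0.07, 0],
    [-0.017, 0.09, 0],
    [-0.0205, 0.108, 0],
    [-0.024, 0.126, 0],
    [-0.027, 0.142, 0]
  ],
  "yaw": [0, 0, 0, 0, 0, 0, 0, 0]
}}

```text
time: 5.92
tool_pos: [0.5106, 0.1378, 0.2554]
tcp_rot: [2.356, 2.077, -0.0]
wrist_force: [-2.0, -3.3, 7.2]
width: 0.15
grip_force: 60.5
```

Request:
{"op": "drive_tool", "data": {
  "claw": [0, 0],
  "slide": [
    [0, 0, 0],
    [0, 0, 0]
  ],
  "yaw": [0, 0]
}}

```text
time: 6.08
tool_pos: [0.5105, 0.1384, 0.2555]
tcp_rot: [-2.356, -2.077, -0.001]
wrist_force: [-2.1, 2.5, 6.7]
width: 0.144
grip_force: 60.5
```

```bash
cat > m.py <<'E'
from h import *
s=bot.read_state();print(s['time'],s['tool_pos'],s['wrist_force'],s['torque'])
for n,(u0,v0,u1,v1) in (("top",(205,150,340,285)),("scene",(300,190,440,325))):
    c=bot.read_camera(n);P=cloud(c);z=P[...,2]
    m=np.zeros((480,640),bool);m[v0:v1,u0:u1]=1
    for lo,hi in((.05,.0585),(.098,.12)):
        k,l,st,_=cv2.connectedComponentsWithStats((m&(z>lo)&(z<hi)).astype(np.uint8))
        for i in range(1,k):
            if st[i,4]>60: print(n,lo,rect(P[l==i]))
E
python3 m.py
```

```text
6.0833 [0.51047783 0.13835749 0.25547026] [-2.14437495  2.47931009  6.7129972 ] [0.25836608 0.4173674  0.06964945]
top 0.05 (array([499.9, 188.4]), array([49.2, 23.8]), 12.21, 159)
scene 0.05 (array([553. , 145.8]), array([135.7,  69.8]), 10.6, 1097)
scene 0.05 (array([521.6, 193. ]), array([91.7, 24. ]), 10.71, 438)
scene 0.098 (array([517.6, 158.2]), array([29.2, 33. ]), 84.38, 134)
scene 0.098 (array([600.8, 155. ]), array([44.9, 16.5]), 10.1, 198)
```

The gap is about 5 mm. Approaching in small steps.

Request:
{"op": "drive_tool", "data": {
  "claw": [0, 0, 0, 0, 0, 0],
  "slide": [
    [-0.0004, 0.002, 0],
    [-0.0008, 0.004, 0],
    [-0.0012, 0.006, 0],
    [-0.0016, 0.008, 0],
    [-0.0018, 0.0095, 0],
    [-0.0018, 0.0095, 0]
  ],
  "yaw": [0, 0, 0, 0, 0, 0]
}}

```text
time: 6.68
tool_pos: [0.5097, 0.1423, 0.2554]
tcp_rot: [2.357, 2.077, -0.0]
wrist_force: [-2.1, -2.5, 6.4]
width: 0.151
grip_force: 60.5
```

Request:
{"op": "drive_tool", "data": {
  "claw": [0, 0, 0],
  "slide": [
    [-0.0002, 0.001, 0],
    [-0.0004, 0.002, 0],
    [-0.0004, 0.002, 0]
  ],
  "yaw": [0, 0, 0]
}}

```text
time: 6.93
tool_pos: [0.5095, 0.1432, 0.2555]
tcp_rot: [2.357, 2.077, -0.0]
wrist_force: [-2.1, -1.3, 7.0]
width: 0.152
grip_force: 60.5
```

Request:
{"op": "drive_tool", "data": {
  "claw": [0, 0, 0],
  "slide": [
    [-0.0002, 0.001, 0],
    [-0.0004, 0.002, 0],
    [-0.0004, 0.002, 0]
  ],
  "yaw": [0, 0, 0]
}}

```text
time: 7.18
tool_pos: [0.5094, 0.1439, 0.2554]
tcp_rot: [2.356, 2.077, -0.001]
wrist_force: [-2.2, -3.4, 7.5]
width: 0.145
grip_force: 60.5
```

Request:
{"op": "drive_tool", "data": {
  "claw": [0, 0, 0],
  "slide": [
    [-0.0002, 0.001, 0],
    [-0.0004, 0.002, 0],
    [-0.0004, 0.002, 0]
  ],
  "yaw": [0, 0, 0]
}}

```text
time: 7.43
tool_pos: [0.5093, 0.1443, 0.2554]
tcp_rot: [2.354, 2.076, -0.002]
wrist_force: [-1.4, -6.6, 7.3]
width: 0.151
grip_force: 60.5
```

Request:
{"op": "drive_tool", "data": {
  "claw": [0, 0, 0, 0],
  "slide": [
    [-0.0002, 0.001, 0],
    [-0.0004, 0.002, 0],
    [-0.0004, 0.002, 0],
    [-0.0004, 0.002, 0]
  ],
  "yaw": [0, 0, 0, 0]
}}

```text
time: 7.77
tool_pos: [0.5093, 0.1446, 0.2554]
tcp_rot: [2.353, 2.076, -0.004]
wrist_force: [0.4, -10.1, 7.2]
width: 0.152
grip_force: 60.5
```

```bash
python3 m.py
python3 - <<'E'
from h import *
c=bot.read_camera("scene");im=cv2.resize(c["color"][215:305,320:440,::-1],(800,600),interpolation=cv2.INTER_CUBIC);cv2.imwrite("pics/g4.png",im)
E
```

```text
7.7667 [0.50927908 0.14461725 0.255442  ] [  0.38938868 -10.05457463   7.23212464] [-1.43622352  0.05521043  0.00493314]
top 0.05 (array([494.3, 188.1]), array([37.2, 22.1]), 9.79, 102)
scene 0.05 (array([550. , 162.8]), array([135.6,  93.8]), 10.7, 1522)
scene 0.098 (array([517.2, 163.2]), array([28.1, 32.7]), 80.78, 129)
scene 0.098 (array([599.8, 160.4]), array([43.4, 16.3]), 10.44, 197)
```

View pics/g4.png

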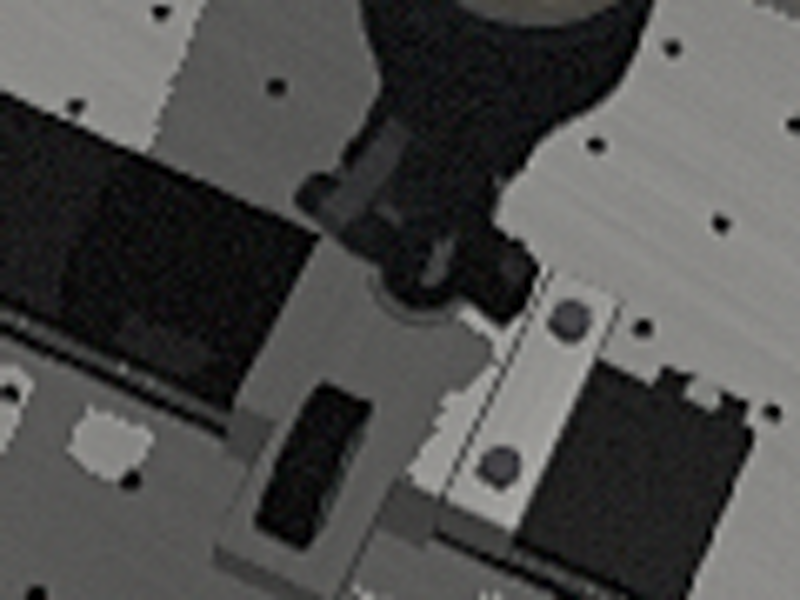

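The carriage and stop now form one 93.8 mm block, and the force has risen to 10 N, so they are in contact; the crop shows the seam closed at about (490,370). Tightening while keeping the light push.

Request:
{"op": "drive_tool", "data": {
  "claw": [0, 0, 0, 0, 0, 0, 0, 0],
  "slide": [
    [0, 0, 0],
    [0, 0, 0],
    [0, 0, 0],
    [0, 0, 0],
    [0, 0, 0],
    [0, 0, 0],
    [0, 0, 0],
    [0, 0, 0]
  ],
  "yaw": [-0.025, -0.05, -0.075, -0.1, -0.125, -0.15, -0.175, -0.2]
}}

```text
time: 8.58
tool_pos: [0.5095, 0.1445, 0.2555]
tcp_rot: [2.881, 1.242, -0.0]
wrist_force: [0.7, -10.6, 6.7]
width: 0.152
grip_force: 60.4
```

Request:
{"op": "drive_tool", "data": {
  "claw": [0, 0, 0, 0, 0, 0, 0, 0],
  "slide": [
    [0, 0, 0],
    [0, 0, 0],
    [0, 0, 0],
    [0, 0, 0],
    [0, 0, 0],
    [0, 0, 0],
    [0, 0, 0],
    [0, 0, 0]
  ],
  "yaw": [-0.025, -0.05, -0.075, -0.1, -0.125, -0.15, -0.175, -0.19]
}}

```text
time: 9.25
tool_pos: [0.5097, 0.1443, 0.2555]
tcp_rot: [3.118, 0.341, 0.002]
wrist_force: [0.4, -11.9, 6.9]
width: 0.149
grip_force: 60.4
```

```bash
python3 -c "
from workcell import bot
s=bot.read_state();print(s['tcp_rot'],s['torque'],s['wrist_force'])"
```

```text
[3.11773893e+00 3.40625392e-01 2.35231398e-03] [-1.82081512 -0.17037847  0.18395801] [  0.37490772 -11.90782949   6.86088829]
```

Request:
{"op": "drive_tool", "data": {
  "claw": [0, 0, 0, 0],
  "slide": [
    [0, 0, 0],
    [0, 0, 0],
    [0, 0, 0],
    [0, 0, 0]
  ],
  "yaw": [-0.007, -0.014, -0.02, -0.02]
}}

```text
time: 9.58
tool_pos: [0.5096, 0.1444, 0.2555]
tcp_rot: [3.126, 0.251, 0.003]
wrist_force: [1.8, -11.7, 6.4]
width: 0.154
grip_force: 61.9
```

```bash
python3 -c "
from workcell import bot
s=bot.read_state();print(s['tcp_rot'],s['torque'],s['wrist_force'])"
```

```text
[3.12575906e+00 2.50517952e-01 2.53300930e-03] [-1.71558452 -0.16553198  1.00565048] [  1.81436686 -11.66683966   6.36598502]
```

The torque rose to 1.0 N m at 9.2°, so the clamp is on its tight end stop. Releasing and lifting off.

Request:
{"op": "drive_tool", "data": {
  "claw": [50, 50, 50, 50, 50, 50, 50, 50],
  "slide": [
    [0, 0, 0],
    [0, 0, 0],
    [0, 0, 0],
    [0, 0, 0],
    [0, 0, 0.04],
    [0, 0, 0.1],
    [0, 0, 0.18],
    [0, 0, 0.26]
  ],
  "yaw": [0, 0, 0, 0, 0, 0, 0, 0]
}}

```text
time: 10.25
tool_pos: [0.5079, 0.1465, 0.3845]
tcp_rot: [3.132, 0.246, -0.006]
wrist_force: [1.6, 1.0, -0.2]
width: 0.586
grip_force: 0.0
```

Request:
{"op": "drive_tool", "data": {
  "claw": [50, 50, 50, 50, 50, 50, 50, 50],
  "slide": [
    [-0.1, -0.5, 0.1],
    [-0.1, -0.5, 0.1],
    [-0.1, -0.5, 0.1],
    [-0.1, -0.5, 0.1],
    [-0.1, -0.5, 0.1],
    [-0.1, -0.5, 0.1],
    [-0.1, -0.5, 0.1],
    [-0.1, -0.5, 0.1]
  ],
  "yaw": [0, 0, 0, 0, 0, 0, 0, 0]
}}

```text
time: 10.92
tool_pos: [0.4584, -0.1059, 0.4355]
tcp_rot: [3.132, 0.238, 0.002]
wrist_force: [0.7, 0.1, 0.1]
width: 0.585
grip_force: 0.0
```

```bash
python3 m.py
python3 - <<'E'
from h import *
c=bot.read_camera("top");save(c,"end")
E
```

```text
10.9167 [ 0.45840119 -0.10588178  0.43547746] [0.6827451  0.14150476 0.09076889] [-0.00616915  0.01339842 -0.05135524]
top 0.05 (array([549.6, 162. ]), array([135.8,  94.5]), 10.65, 1600)
top 0.098 (array([597. , 158.6]), array([44.7, 16.6]), 9.02, 184)
top 0.098 (array([509.5, 142.2]), array([69.9, 14.4]), 10.35, 249)
scene 0.05 (array([549.7, 162.8]), array([135.9,  93.9]), 10.77, 1684)
scene 0.098 (array([510.3, 143.3]), array([70.3, 14. ]), 10.47, 220)
scene 0.098 (array([599.9, 160.5]), array([44.5, 16.1]), 10.13, 198)
```

View pics/end.png

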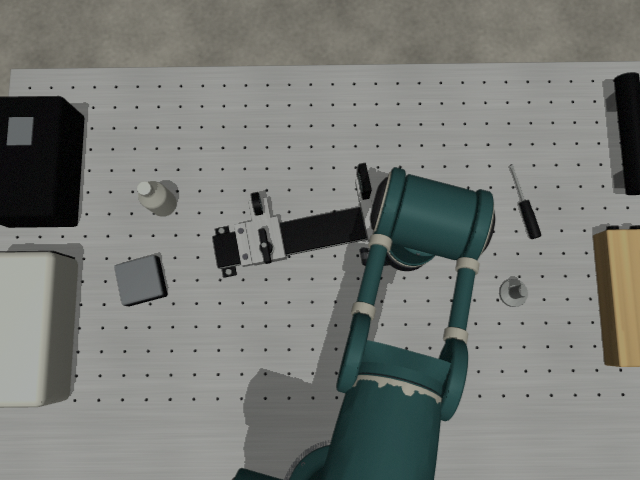

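The carriage at (262,242) sits against the stop at (244,243). The knob bar is at 10.4°, across the rail at 10.7°, so the clamp is fully tight. The bystanders have not moved and the arm is clear.

```bash
python3 -c "
from workcell import bot
print(bot.finish_job())"
```

```text
the job is handed in; nothing more can be done
None
```

The job is handed in: I loosened the clamp, slid the carriage until it touched the low stop block, and turned the knob back to its tight end stop, with the other things left where they were (about 11 s of the 42 s used).

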